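# Feel the key into the bolt lock and lock the box

### The job

Lock the grey box: take the winged steel key from its wooden stand, put it upright into the round keyhole of the lock case, and with light pressure turn it gently back and forth until you feel it drop into the hidden cam. Then turn it clockwise (seen from above) until its wing lies along the length of the box and the bolt is through the staple, and leave the key standing in the lock. Do not push the other things on the bench about.

Things in the scene. Friction and masses are not known exactly. Their poses are not given: they have to be found in the camera images.
- lock_box: Fixed flat grey steel box, 110 (x) x 210 (y) x 29 mm, with a closed lid, top 33 mm up, over its +y half. Origin: centre of the underside, on the bench; x across the box, y along it, z up. On the -y end sits a dark steel lock case, 72 x 72 mm, top 78 mm up, centred at x = 0, y = -62 mm, with a round keyhole in its top and a bolt at its +y face.
- lock_mouth (a point): Centre of the keyhole's mouth in the lock case's top, 78 mm above the bench; axes as the box's. Vertical round bore, 22.5 mm in diameter, mouth chamfered 3 mm; 5 mm down a split rubber seal hides the inside (no resistance). 24 mm below the mouth is the flat top of a cam with a straight slot 8.5 mm wide, 8 mm deep. All rigid: press with 3 to 8 N; over 60 N is too much.
- cam_axis (a point): Point on the keyhole's axis at the cam's flat top, 24 mm below the mouth; axes as the box's (it does not turn). The slot starts anywhere from 0.15 rad anticlockwise to 0.8 rad clockwise (from above) of the box's x, unseen. Friction (0.08 N m) holds the cam while the blade rubs on it lightly. With the blade within about 0.1 rad of the slot and pressed down, the key drops 8 mm and turns the cam.
- bolt (a joint): Travel (m) of the 10 x 10 mm steel bolt that leaves the lock case toward the box's +y, at x = -20 mm, 47 mm above the bench; 0 withdrawn, about 0.012 through the lid's staple (locked), hard stop 0.0145; stays where left. The engaged key drives it: turned clockwise, the bolt moves only in about the last 0.6 rad before the wing lies along the box's y (locked); the stop comes 0.1 rad later.
- key: Loose upright steel key, about 140 g, 92 mm tall. Origin: centre of the foot, z up. Blade 20 (x) x 6 (y) mm to z = 24; round shank, 20 mm diameter, to 40; flange, 30 mm, to 45; neck 16 mm; flat wing 40 (x) x 10 (y) mm, z = 58 to 92, gripped across y, in plane with the blade. Half a turn is the same. Foot 24 mm below the mouth when on the cam's top, 32 mm when in its slot.
- key_stand: Fixed light wooden block 56 x 56 x 45 mm with a vertical hole of 23.5 mm diameter; origin: centre of its underside. At the start the key hangs in it upright by its flange, foot 5 mm above the bench, wing turned any way up to 1.2 rad from the room's x.
- flux_tin: Bystander: round tin 51 mm in diameter, 19 mm high; origin under its centre.
- solder_reel: Bystander: reel of solder 55 mm in diameter, 38 mm high, standing on end; origin under its centre.
- transformer: Bystander: small transformer 37 x 56 x 37 mm; origin under its centre.

How it is judged:
By the outcome, as a careful person would: the job done as asked, in the order asked, and still so for the second after the job is handed in, with the robot touching nothing.
It also fails if it takes over 53 s, if anything falls off the work surface, if the arm or the gripper's body presses on something with over 40 N, if the wrist force passes 120 N, or if a joint passes its speed limit or range.

### The arm

A 7-joint arm with a two-finger parallel gripper is mounted at the origin on a cart in front of the work surface, level with it; the furniture and walls round the work are solid. World frame = base frame: x ahead of the robot, y to its left, z up, the work surface at z = 0. Lengths are in m, angles in rad, forces in N, time in s.
With the tool pointing down it reaches from about 0.425 to 0.875 m from the base axis. Payload 4.7 kg.
Tool frame: the origin (TCP) lies midway between the tips of the shut fingers; the grasp point (between the pads) lies 19 mm behind it; z points along the fingers, y is the line along which they close (so a half turn about z gives the same grasp; the last joint's range is limited). The gripper opens to 87 mm and grips with 3 to 60 N. Pads are 19 mm wide; open, the fingers measure 117 mm over their backs; the gripper's body (75 mm by 190 mm) begins 51 mm behind the grasp point.
Start: joints at [1.144, 0.321, -0.07, 1.45, 0.023, 1.371, -0.057], TCP at [0.277, -0.588, 0.223] pointing down, gripper open.
Joint ranges: [-2.86, 2.86], [-0.3, 2.09], [-1.38, 1.24], [0.06, 2.45], [-1.56, 4.7], [0.09, 2.05], [-2.69, 2.69]. Speed limits (rad/s): [2.57, 2.57, 3.14, 3.14, 3.14, 3.14, 3.14].

### API

Orientations are given as a rotation vector (axis times angle).
In Python, from bench import ctrl gives the robot as it stands. The module is installed in compiled form; this text tells all that it offers.
- The arm moves only by the shell command python3 -m handwheel 'ROWS' [FORCE]. ROWS is JSON, a list of rows, each a list of 7 numbers: the finger opening in m, from 0 to 0.087, then the shift along the tool's x, y, z in m, then the turn, a rotation vector about the tool's x, y, z in degrees. A call has 1 to 12 rows; each row shifts and turns the commanded pose from where the row before left it, along the tool's axes as they then stand; what a row does not reach is not made up. A row lasts 1/8 s, in which the tool goes at most 62.5 mm and 10.7 degrees, less where a joint would pass 70% of its speed; a pose out of reach is approached as far as the arm can. A call is refused whole if a number of a shift passes 0.0625 or a number of a turn 10.7, either way. A call with a gripper value outside its range is refused whole. The fingers move at their own pace and stop on an object; FORCE is the grip in N (left out, the last holds). Time passes only in rows, so rows that do not move let the fingers close. It gives the time, the measured TCP pose, the force, the opening and the grip force at its end, in the units of the state.
- ctrl.get_state(): the state, without advancing time (a new reading comes with each control period).
- ctrl.get_image(name): name is "scene" or "top" or "wrist"; returns (picture, depth): 400x640x3 uint8, blue, green, red; 400x640 float32, m along the optical axis (not along the pixel's ray), 0 where there is no reading.
- ctrl.camera_info(name): a dict with "intrinsics" (3x3 intrinsics, pixels), "R" (3x3) and "t" (3): a world point X has camera coordinates R X + t. Camera axes: x right, y down, z forward; pixel columns grow to the right and rows downward; lengths in m; the calibration is good to about 2 mm. A picture is of the moment at which its call begins: read the wrist's pose just before it. camera_info takes no time and is no camera call; for the wrist camera it gives the pose at the moment of the call.
- ctrl.close_job(): hands the job in; it is judged then, once.
The state is a dict: "time": time; "joint_positions": joint angles; "qd": joint speeds; "joint_torque": joint torques, N m; "position": TCP position; "tool_rot": TCP orientation; "ft_force": force on the tool from outside, world axes, zero at the start; "torque": the same for the moment, N m; "grip_width": opening from 0.0 (shut) to 1.0 (fully open); "grip_force": force on a finger pad.
Only numpy, scipy, OpenCV 4.12 (cv2) and the standard library are available. Lean on these libraries where they do the work, as an engineer would, in place of code of your own. Each camera call takes 0.05 s, during which the arm holds its last target. There are 200 camera calls.

## Working session

There is one attempt and no reset: what is moved stays moved. The work goes in short steps, Python scripts to look and compute and a shell command to move; the robot and the scene stay as the last step left them, time stands still between calls to the robot, and variables do not carry over. Pictures are saved under pics/ and viewed, at most 10 in all, crops included, and the job is handed in when it is done.

```bash
mkdir -p pics
python3 - <<'E'
from bench import ctrl
import cv2,numpy as np
s=ctrl.get_state();print({k:np.round(v,4).tolist() for k,v in s.items()})
ims=[]
for n in("top","scene"):
    im,d=ctrl.get_image(n);i=ctrl.camera_info(n);np.savez(f"{n}.npz",im=im,d=d,K=i["intrinsics"],R=i["R"],t=i["t"])
    print(n,np.round(i["intrinsics"],1).tolist(),np.round(i["R"],3).tolist(),np.round(i["t"],3).tolist())
    cv2.imwrite(f"pics/{n}0.png",im)
E
```

```text
{'time': 0.0, 'joint_positions': [1.1441, 0.3218, -0.0701, 1.4517, 0.0226, 1.3708, -0.0569], 'qd': [-0.0009, 0.001, 0.0019, 0.0009, 0.001, -0.0007, 0.0002], 'joint_torque': [-0.0002, -49.1293, -0.4043, -31.2525, -0.0639, 0.0437, 0.0002], 'position': [0.277, -0.5874, 0.2215], 'tool_rot': [-3.0638, -0.6865, 0.0009], 'ft_force': [-0.3688, -0.4854, 0.545], 'torque': [-0.0388, 0.0025, -0.0261], 'grip_force': 0.0, 'grip_width': 0.9984}
top [[497.4, 0.0, 319.9], [0.0, 497.4, 200.7], [0.0, 0.0, 1.0]] [[-0.015, -1.0, -0.026], [-0.992, 0.018, -0.127], [0.127, 0.024, -0.992]] [-0.091, 0.51, 1.366]
scene [[380.0, 0.0, 319.6], [0.0, 380.0, 202.1], [0.0, 0.0, 1.0]] [[-0.846, -0.532, -0.011], [-0.333, 0.544, -0.77], [0.416, -0.648, -0.638]] [0.355, 0.292, 0.614]
```

View pics/top0.png

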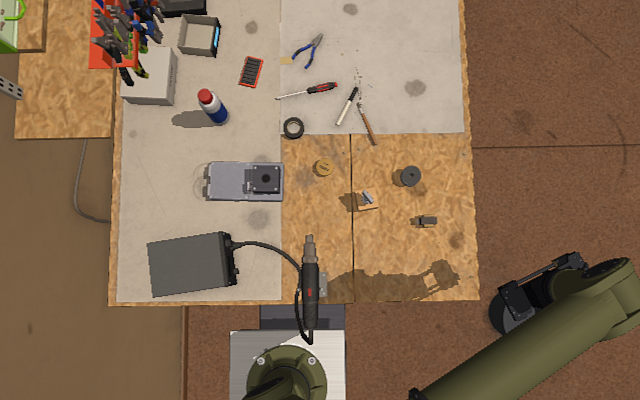

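View pics/scene0.png

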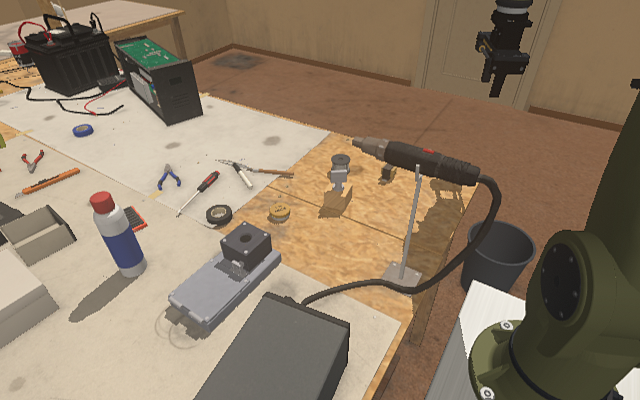

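The top view shows the lock case with its bore at about (266,178), the box running left to (207,181), the key in its stand at (366,198), the tin at (323,167), the reel at (409,176) and the transformer at (426,221). A hot-air gun stands upright at (310,265), so I have to avoid it. Next I'll measure.

```bash
cat > h.py <<'E'
import numpy as np,cv2
def ray(c,px,z):
    K,R,t=c["K"],c["R"],c["t"]; o=-R.T@t; px=np.atleast_2d(px).astype(float)
    d=np.c_[(px-[K[0,2],K[1,2]])/[K[0,0],K[1,1]],np.ones(len(px))]@R
    return o+d*((z-o[2])/d[:,2])[:,None]
def cloud(c):
    v,u=np.mgrid[:400,:640]; K=c["K"]; d=c["d"]
    P=np.stack([(u-K[0,2])/K[0,0]*d,(v-K[1,2])/K[1,1]*d,d],-1)
    return (P-c["t"])@c["R"]
E
python3 - <<'E'
from h import *
c=np.load("top.npz");P=cloud(c);im=c["im"]
def win(u0,u1,v0,v1,z0,z1):
    S=P[v0:v1,u0:u1];m=(S[...,2]>z0)&(S[...,2]<z1);return S[m]
print("z at bench",np.median(P[230:240,380:400,2]), "gun max z",win(280,330,220,300,.02,.6)[:,2].max())
g=win(285,330,225,300,.06,.6);print("gun xy range",g.min(0),g.max(0))
for n,w in dict(case=(240,290,155,200,.06,.09),key=(350,385,180,215,.07,.12),stand=(345,390,180,220,.035,.055),reel=(395,425,160,192,.025,.05),tin=(310,337,155,180,.01,.03),box=(195,290,150,210,.015,.045),tr=(405,440,208,235,.02,.05)).items():
    q=win(*w)
    if len(q): print(n,len(q),q.mean(0).round(4),cv2.minAreaRect(q[:,:2].astype(np.float32)*1000),q[:,2].max())
cv2.imwrite("pics/crop1.png",np.hstack([cv2.resize(im[155:205,240:295],None,fx=7,fy=7,interpolation=2),cv2.resize(im[178:228,345:395],None,fx=7,fy=7,interpolation=2)]))
E
```

```text
z at bench -0.00033561975608647425 gun max z 0.31454634724369
gun xy range [ 0.25400361 -0.10497302  0.28168307] [ 0.39907298 -0.05159008  0.31454635]
case 738 [0.5676 0.05   0.0771] ((568.6988525390625, 57.260009765625), (87.28044891357422, 73.02570343017578), 87.67440032958984) 0.08724016091967533
key 70 [ 0.51   -0.2271  0.0931] ((510.87451171875, -228.0415496826172), (38.69341278076172, 10.857834815979004), 35.91776657104492) 0.10262861951081868
stand 333 [ 0.5095 -0.2271  0.0453] ((511.0798034667969, -227.92971801757812), (56.19904708862305, 56.22710418701172), 9.425110816955566) 0.05484352101323976
reel 282 [ 0.5771 -0.355   0.0372] ((577.097412109375, -354.856201171875), (51.4456901550293, 52.999046325683594), 44.05897903442383) 0.045117287382114894
tin 245 [ 0.6079 -0.1121  0.0184] ((608.2643432617188, -112.114501953125), (46.002159118652344, 50.14297103881836), 89.18003845214844) 0.028077091375541593
box 2080 [0.5671 0.1328 0.0318] ((570.8797607421875, 113.17550659179688), (213.7841339111328, 111.42347717285156), 87.75939178466797) 0.04481695732656458
tr 184 [ 0.448  -0.3977  0.0343] ((447.8207702636719, -398.3086242675781), (44.590614318847656, 35.97480392456055), 88.39136505126953) 0.04684678536680368
```

View pics/crop1.png

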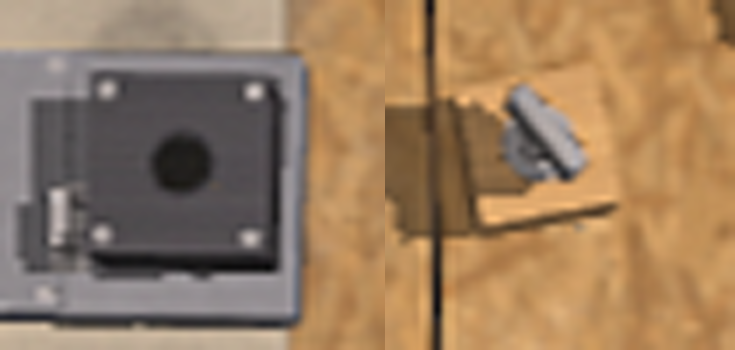

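The lock bore is at crop (181,163), which is full-image (265.4,177.8). The key wing runs from (515,95) to (575,170) in the crop, about +36.5° from world x. I'll move above the key.

```bash
python3 -c "
from h import *
c=np.load('top.npz');print(ray(c,[[265.4,177.8]],.078))"
python3 -m handwheel '[[0.087,0.0365,-0.0225,0.005,0,0,0],[0.087,0.0365,-0.0225,0.005,0,0,0],[0.087,0.0365,-0.0225,0.005,0,0,0],[0.087,0.0365,-0.0225,0.005,0,0,0],[0.087,0.0365,-0.0225,0.005,0,0,0],[0.087,0.0365,-0.0225,0.005,0,0,0],[0.087,0.0365,-0.0225,0.005,0,0,0],[0.087,0.0365,-0.0225,0.005,0,0,0],[0.087,0.0365,-0.0225,0.005,0,0,0],[0.087,0.0365,-0.0225,0.005,0,0,0]]'
python3 -m handwheel '[[0.087,0,0,0,0,0,-10.6],[0.087,0,0,0,0,0,-10.6],[0.087,0,0,0,0,0,-10.6],[0.087,0,0,0,0,0,-10.6],[0.087,0,0,0,0,0,-10.6],[0.087,0,0,0,0,0,-10.6]]'
python3 -c "
from bench import ctrl
print(ctrl.get_state())"
```

```text
[[0.56810153 0.04790978 0.078     ]]
time: 1.35
position: [0.5117, -0.2274, 0.172]
tool_rot: [-3.065, -0.687, 0.001]
ft_force: [0.7, -0.2, -0.1]
grip_width: 1.003
grip_force: 0.0
time: 2.1
position: [0.5111, -0.2285, 0.1721]
tool_rot: [-2.236, -2.205, 0.001]
ft_force: [0.5, 0.5, 0.3]
grip_width: 1.003
grip_force: 0.0
{'time': 2.1, 'joint_positions': array([ 0.77703022,  0.19015149, -0.4515481 ,  1.73246277,  0.08726284,
        1.23970716,  0.29023155]), 'qd': array([ 0.11939023,  0.01405167, -0.13508321, -0.0043754 ,  0.03255775,
        0.00255144,  1.44284239]), 'joint_torque': array([ -0.61695484, -38.02332044,  -2.06701644, -30.03146768,
        -0.07470776,   0.05696237,  -1.52217049]), 'position': array([ 0.51107568, -0.22853356,  0.17208184]), 'tool_rot': array([-2.23618567e+00, -2.20543354e+00,  5.37131015e-04]), 'ft_force': array([0.51918262, 0.46410938, 0.28383215]), 'torque': array([-0.02760786, -0.07689424,  0.01724707]), 'grip_force': 0.0, 'grip_width': 1.0025693864329623}
```

```bash
python3 -m handwheel '[[0.087,0,0,0,0,0,-10.6],[0.087,0,0,0,0,0,-10.6],[0.087,0,0,0,0,0,-10.6],[0.087,0,0,0,0,0,-10.6],[0.087,0,0,0,0,0,-10.6],[0.087,0,0,0,0,0,-10.6],[0.087,0,0,0,0,0,-10.6],[0.087,0,0,0,0,0,-10.6],[0.087,0,0,0,0,0,-10.6],[0.087,0,0,0,0,0,-10.6],[0.087,0,0,0,0,0,-10.6],[0.087,0,0,0,0,0,-10.6]]'
python3 -m handwheel '[[0.087,0,0,0,0,0,0],[0.087,0,0,0,0,0,0]]'
python3 - <<'E'
from bench import ctrl
from h import *
s=ctrl.get_state();print(s['joint_positions'],s['position'],s['tool_rot'])
i=ctrl.camera_info('wrist');im,d=ctrl.get_image('wrist');np.savez('w1.npz',im=im,d=d,K=i["intrinsics"],R=i["R"],t=i["t"])
cv2.imwrite('pics/w1.png',im)
c=np.load('w1.npz');P=cloud(c)
for n,a,b in(('wing',.08,.105),('stand',.038,.052)):
    m=(P[...,2]>a)&(P[...,2]<b)&(np.hypot(P[...,0]-.511,P[...,1]+.228)<.05)&(d>0)
    q=P[m];print(n,len(q),q.mean(0),cv2.minAreaRect(q[:,:2].astype(np.float32)*1000),q[:,2].max())
E
```

```text
time: 3.6
position: [0.511, -0.2286, 0.1721]
tool_rot: [0.981, -2.984, -0.001]
ft_force: [-0.1, -0.6, 0.4]
grip_width: 1.004
grip_force: 0.0
time: 3.85
position: [0.5112, -0.2287, 0.1723]
tool_rot: [0.967, -2.989, -0.0]
ft_force: [-1.1, -0.6, -0.0]
grip_width: 1.0
grip_force: 0.0
[ 0.97302503  0.22035208 -0.67824196  1.7256833   0.14517603  1.24688622
  2.45705803] [ 0.51120661 -0.22868702  0.17232238] [ 9.67398901e-01 -2.98855154e+00 -4.00360397e-04]
wing 475 [ 0.50806034 -0.23225143  0.09427916] ((509.61871337890625, -231.0927276611328), (39.349971771240234, 9.927480697631836), 38.07027053833008) 0.09719160020892169
stand 2124 [ 0.5071611  -0.23289589  0.04415405] ((510.0840759277344, -230.94244384765625), (56.423095703125, 56.020755767822266), 9.58849048614502) 0.050853875025665414
```

View pics/w1.png

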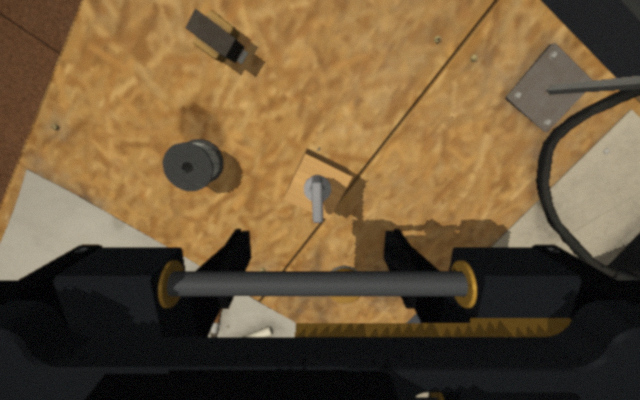

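The wrist view shows the key wing at (318,198), centred between the fingers, at 38° yaw. I'll turn 2°, descend and grip.

```bash
python3 -m handwheel '[[0.087,0.0017,0,0,0,0,-2],[0.05,0,0,0.03,0,0,0],[0.05,0,0,0.03,0,0,0],[0.05,0,0,0.025,0,0,0],[0.05,0,0,0.015,0,0,0],[0.05,0,0,0.011,0,0,0],[0.05,0,0,0,0,0,0]]' 25
python3 -m handwheel '[[0,0,0,0,0,0,0],[0,0,0,0,0,0,0],[0,0,0,0,0,0,0],[0,0,0,0,0,0,0]]' 25
```

```text
time: 4.78
position: [0.5098, -0.2295, 0.0612]
tool_rot: [1.024, -2.97, -0.001]
ft_force: [0.8, -0.1, 0.4]
grip_width: 0.582
grip_force: 0.0
time: 5.28
position: [0.5102, -0.2298, 0.0618]
tool_rot: [-1.024, 2.97, -0.001]
ft_force: [0.6, -0.1, 0.3]
grip_width: 0.203
grip_force: 0.0
```

```bash
python3 -m handwheel '[[0,0,0,0,0,0,0],[0,0,0,0,0,0,0]]' 25
python3 -m handwheel '[[0,0,0,0,0,0,0],[0,0,0,0,0,0,0],[0,0,0,-0.005,0,0,0]]' 25
python3 -c "
from bench import ctrl
print(ctrl.get_state())"
```

```text
time: 5.52
position: [0.5101, -0.2297, 0.0617]
tool_rot: [1.024, -2.97, 0.0]
ft_force: [-0.7, 1.2, 2.1]
grip_width: 0.155
grip_force: 25.0
time: 5.9
position: [0.5095, -0.2295, 0.066]
tool_rot: [1.024, -2.969, -0.001]
ft_force: [0.4, 0.6, -2.6]
grip_width: 0.159
grip_force: 25.0
{'time': 5.9, 'joint_positions': array([ 0.94366264,  0.33110927, -0.6569251 ,  1.83708558,  0.23042338,
        1.05161019,  2.43244482]), 'qd': array([ 0.02090891, -0.05512267, -0.01815061, -0.03703495, -0.04138232,
        0.07628376,  0.02915085]), 'joint_torque': array([ -0.16822042, -39.99735117,  -6.01026177, -27.74114728,
         0.13277885,  -0.08704343,  -0.04405118]), 'position': array([ 0.50947281, -0.22950374,  0.06597659]), 'tool_rot': array([ 1.02402490e+00, -2.96911841e+00, -1.47251918e-03]), 'ft_force': array([ 0.39281243,  0.56950377, -2.55909232]), 'torque': array([ 0.13107845, -0.09510391, -0.0721802 ]), 'grip_force': 24.999857246875763, 'grip_width': 0.158679304846517}
```

```bash
python3 -m handwheel '[[0,0,0,-0.02,0,0,0],[0,0,0,-0.025,0,0,0],[0,0,0,-0.03,0,0,0],[0,0,0,-0.03,0,0,0],[0,0,0,0,0,0,0]]'
python3 - <<'E'
from bench import ctrl
from h import *
i=ctrl.camera_info('wrist');im,d=ctrl.get_image('wrist');np.savez('w2.npz',im=im,d=d,K=i["intrinsics"],R=i["R"],t=i["t"])
i=ctrl.camera_info('scene');s,ds=ctrl.get_image('scene');np.savez('s2.npz',im=s,d=ds,K=i["intrinsics"],R=i["R"],t=i["t"])
t=np.array([.51,-.23,.13]);p=i["intrinsics"]@(i["R"]@t+i["t"]);p=(p[:2]/p[2]).astype(int);print(p)
a=cv2.resize(s[max(p[1]-40,0):p[1]+40,p[0]-35:p[0]+35],None,fx=5,fy=5,interpolation=2)
b=cv2.resize(im[130:290,240:400],(400,400));cv2.imwrite('pics/h2.png',np.hstack([a,b]) )
E
```

```text
time: 6.52
position: [0.5121, -0.2303, 0.1751]
tool_rot: [-1.023, 2.966, -0.008]
ft_force: [-0.3, -0.7, -2.5]
grip_width: 0.158
grip_force: 25.0
[338 158]
```

View pics/h2.png

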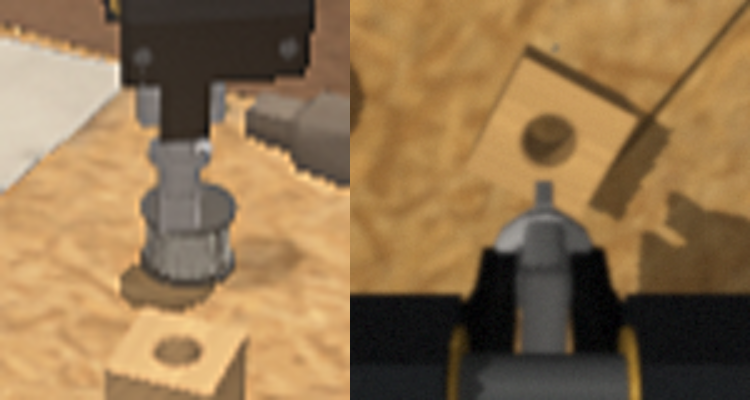

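The key is held upright between the fingers. In the wrist crop the wing is at (542,245) and the foot at (544,190), and the stand is clear. Now I'll measure the key relative to the TCP.

Run:
```python
from bench import ctrl
from h import *
from scipy.spatial.transform import Rotation as Ro
s=ctrl.get_state();T=s['position'];M=Ro.from_rotvec(s['tool_rot']).as_matrix();print(T,M.round(3).tolist(),s['joint_positions'].round(2))
c=np.load('w2.npz');P=cloud(c);Q=(P-T)@M
m=(c['d']>0)&(np.abs(Q[...,1])<.022)&(np.abs(Q[...,0])<.04)&(Q[...,2]>-.06)&(Q[...,2]<.075)
v,u=np.where(m)
for a in np.arange(-.045,.07,.005):
    k=m&(Q[...,2]>=a)&(Q[...,2]<a+.005)&(c['im'].max(2)>60)
    if k.sum()>3:
        q=Q[k];print(round(a*1000),k.sum(),'x',np.percentile(q[:,0],[2,98]).round(4)*1000,'y',np.percentile(q[:,1],[2,50,98]).round(4)*1000)
# stand hole in this view
g=cv2.cvtColor(c['im'],6);k=((g<75)).astype(np.uint8);k[:165]=0;k[202:]=0;k[:,:300]=0;k[:,335:]=0
n,l,st,ce=cv2.connectedComponentsWithStats(k)
print([(st[i].tolist(),ce[i],ray(c,ce[i],.045)) for i in range(1,n) if st[i][4]>40])
```

```text
[ 0.50989245 -0.22967977  0.17171696] [[-0.787, -0.616, 0.0], [-0.616, 0.787, -0.001], [0.0, -0.001, -1.0]] [ 0.98  0.22 -0.68  1.73  0.15  1.24  2.5 ]
-40 676 x [-18.9  18.6] y [-6.9 -2.2  2.1]
-35 83 x [-16.3  19.6] y [-7.  -2.2  2.6]
-30 72 x [ 2.  19.6] y [-18.9  -2.8  10. ]
-25 74 x [-7.  19.7] y [-18.1  -3.1  13. ]
-20 64 x [-5.1 19.4] y [-18.1  -2.3  12.9]
-15 54 x [ 9.7 19.6] y [-18.   -3.2   2.4]
-10 55 x [-9.1 19.3] y [-18.   -3.6  12.3]
-5 22 x [-6.3 10.4] y [-18.2 -11.6  12.8]
5 163 x [ 3.5 13.7] y [-15.3  -7.9   9.2]
10 164 x [ 3.1 14.1] y [-15.4  -2.1   9.9]
25 16 x [7.8 9.4] y [-7.6 -2.2  1.7]
30 25 x [7.4 9.5] y [-5.7 -3.4  1.2]
35 16 x [8.4 9.3] y [-5.5 -2.6 -0.3]
40 15 x [8.3 9.4] y [-5.9 -2.7 -0.3]
45 16 x [8.5 9.3] y [-5.7 -3.5 -0.3]
50 11 x [8.6 9.4] y [-5.  -1.9 -0.2]
[([310, 182, 16, 12, 93], array([315.56989247, 188.07526882]), array([[ 0.51304293, -0.23333184,  0.045     ]]))]
```

```bash
python3 -m handwheel '[[0,0,0,-0.01,0,0,8.5],[0,0,0,-0.01,0,0,8.5],[0,0,0,-0.01,0,0,8.5],[0,0,0,-0.01,0,0,8.5],[0,-0.0097,0.0342,0,0,0,0],[0,-0.0097,0.0342,0,0,0,0],[0,-0.0097,0.0342,0,0,0,0],[0,-0.0097,0.0342,0,0,0,0]]'
python3 -m handwheel '[[0,-0.0097,0.0342,0,0,0,0],[0,-0.0097,0.0342,0,0,0,0],[0,-0.0097,0.0342,0,0,0,0],[0,-0.0097,0.0342,0,0,0,0],[0,0,0,0,0,0,0],[0,0,0,0,0,0,0]]'
python3 - <<'E'
from bench import ctrl
from h import *
from scipy.spatial.transform import Rotation as Ro
s=ctrl.get_state()
i=ctrl.camera_info('wrist');im,d=ctrl.get_image('wrist');np.savez('w3.npz',im=im,d=d,K=i["intrinsics"],R=i["R"],t=i["t"],T=s['position'],r=s['tool_rot'])
i=ctrl.camera_info('top');a,d2=ctrl.get_image('top')
print(s['position'],s['tool_rot'],s['joint_positions'].round(2))
c=np.load('w3.npz');P=cloud(c)
k=(P[...,2]>.07)&(P[...,2]<.084)&(d>0)&(P[...,0]>.5)&(P[...,0]<.64)&(P[...,1]>-.02)&(P[...,1]<.12)
q=P[k];print(len(q),q.mean(0),cv2.minAreaRect(q[:,:2].astype(np.float32)*1000))
cv2.imwrite('pics/w3.png',im)
E
```

```text
time: 7.62
position: [0.5382, -0.0893, 0.21]
tool_rot: [0.111, -3.137, -0.001]
ft_force: [0.3, -0.5, -1.6]
grip_width: 0.151
grip_force: 25.0
time: 8.38
position: [0.5674, 0.0479, 0.2103]
tool_rot: [0.111, -3.137, 0.001]
ft_force: [0.2, 0.2, -1.3]
grip_width: 0.161
grip_force: 25.0
[0.56742985 0.04791451 0.2103163 ] [ 1.10874150e-01 -3.13737286e+00  9.85814063e-04] [ 0.57  0.24 -0.81  1.65  0.18  1.33  1.37]
3941 [0.56352974 0.04701826 0.07621719] ((566.67236328125, 47.19186019897461), (72.01764678955078, 72.45276641845703), 87.99484252929688)
```

View pics/w3.png

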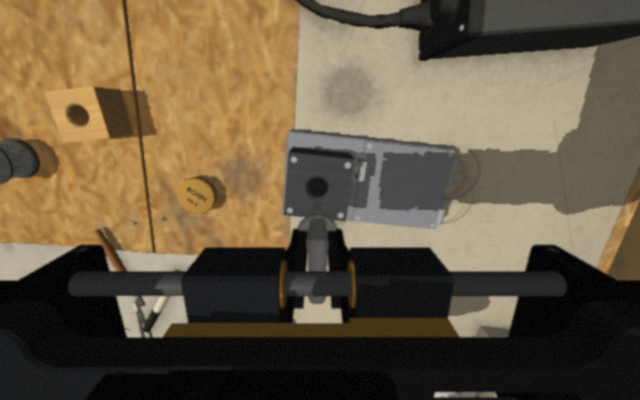

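The hole is seen at (317,187), on the lock case, with the key just below it. Next I'll measure the hole and the held key in the same view.

Run:
```python
from h import *
from scipy.spatial.transform import Rotation as Ro
c=np.load('w3.npz');T=c['T'];M=Ro.from_rotvec(c['r']).as_matrix();P=cloud(c);Q=(P-T)@M
g=cv2.cvtColor(c['im'],6)
w=g[170:206,298:336];print(np.percentile(w,[2,20,50]))
for th in(30,36,42):
    k=(w<th).astype(np.uint8);n,l,st,ce=cv2.connectedComponentsWithStats(k)
    for i in range(1,n):
        if 60<st[i][4]<600: 
            p=ce[i]+[298,170];print(th,st[i].tolist(),p,((ray(c,p,.078)-T)@M*1000).round(2))
for a,b in((-.045,-.035),(.03,.04),(.04,.055),(.055,.06)):
    k=(np.abs(Q[...,1])<.012)&(np.abs(Q[...,0])<.03)&(Q[...,2]>=a)&(Q[...,2]<b)&(c['d']>0)
    q=Q[k]
    if len(q)>5: print(a,len(q),np.percentile(q[:,:2],[3,50,97],axis=0).round(4).T*1000)
```

```text
[20. 33. 65.]
30 [10, 8, 19, 18, 247] [317.25910931 186.93522267] [[  1.65  -0.45 132.32]]
36 [9, 8, 21, 19, 286] [316.93356643 186.81468531] [[  1.79  -0.81 132.32]]
42 [9, 7, 21, 20, 323] [316.82662539 186.81114551] [[  1.79  -0.93 132.32]]
-0.045 255 [[ -7.9   9.5  11.3]
 [-11.7   6.1  11.6]]
0.03 45 [[ 8.6  9.9 10.6]
 [-5.6 -1.4  2.9]]
0.04 47 [[ 9.5 10.2 10.6]
 [-3.8 -1.4  1.8]]
0.055 7 [[ 9.4 10.1 10.3]
 [-3.8 -0.6  1.7]]
```

```bash
python3 -m handwheel '[[0,0.0012,0.0002,0.02,0,0,0],[0,0,0,0.025,0,0,0],[0,0,0,0.02,0,0,0],[0,0,0,0.007,0,0,0],[0,0,0,0,0,0,0]]'
python3 -m handwheel '[[0,0,0,0.003,0,0,0],[0,0,0,0.003,0,0,0]]'
python3 -m handwheel '[[0,0,0,0.002,0,0,0]]'
python3 -m handwheel '[[0,0,0,0.002,0,0,0]]'
```

```text
time: 9.1
position: [0.5668, 0.0486, 0.1393]
tool_rot: [0.111, -3.139, -0.0]
ft_force: [-0.3, 0.2, -1.6]
grip_width: 0.157
grip_force: 25.0
time: 9.35
position: [0.5674, 0.0489, 0.1341]
tool_rot: [-0.111, 3.138, -0.0]
ft_force: [-0.3, -0.6, -2.2]
grip_width: 0.155
grip_force: 25.0
time: 9.48
position: [0.567, 0.0488, 0.1316]
tool_rot: [-0.111, 3.139, -0.0]
ft_force: [-0.7, -0.7, -0.5]
grip_width: 0.155
grip_force: 25.0
time: 9.6
position: [0.567, 0.0488, 0.1295]
tool_rot: [-0.111, 3.139, -0.0]
ft_force: [0.6, 1.1, -1.6]
grip_width: 0.157
grip_force: 25.0
```

```bash
python3 -m handwheel '[[0,0,0,0.003,0,0,0],[0,0,0,0.003,0,0,0]]'
python3 -m handwheel '[[0,0,0,0.003,0,0,0],[0,0,0,0.003,0,0,0]]'
python3 -m handwheel '[[0,0,0,0.003,0,0,0]]'
python3 -m handwheel '[[0,0,0,0.002,0,0,0]]'
```

```text
time: 9.85
position: [0.5669, 0.0489, 0.1233]
tool_rot: [0.111, -3.14, 0.0]
ft_force: [0.7, 0.6, -2.3]
grip_width: 0.16
grip_force: 25.0
time: 10.1
position: [0.5668, 0.0488, 0.1173]
tool_rot: [0.111, -3.14, 0.0]
ft_force: [-0.1, 0.4, -1.9]
grip_width: 0.156
grip_force: 25.0
time: 10.22
position: [0.5669, 0.0488, 0.1143]
tool_rot: [0.111, -3.14, 0.0]
ft_force: [-0.1, 0.4, -1.3]
grip_width: 0.153
grip_force: 25.0
time: 10.35
position: [0.5668, 0.0488, 0.1123]
tool_rot: [0.111, -3.139, 0.0]
ft_force: [-0.3, -0.5, -1.7]
grip_width: 0.155
grip_force: 25.0
```

```bash
python3 -m handwheel '[[0,0,0,0.001,0,0,0]]'
python3 -m handwheel '[[0,0,0,0.001,0,0,0]]'
python3 -m handwheel '[[0,0,0,0.0005,0,0,0]]'
```

```text
time: 10.48
position: [0.5668, 0.0488, 0.1114]
tool_rot: [0.111, -3.139, 0.0]
ft_force: [-0.3, -0.6, -2.2]
grip_width: 0.16
grip_force: 25.0
time: 10.6
position: [0.5671, 0.0489, 0.1107]
tool_rot: [-0.111, 3.139, -0.0]
ft_force: [-0.5, -0.3, 2.4]
grip_width: 0.155
grip_force: 25.0
time: 10.72
position: [0.5674, 0.0489, 0.1106]
tool_rot: [-0.111, 3.139, -0.0]
ft_force: [-0.4, 0.3, 3.4]
grip_width: 0.158
grip_force: 25.0
```

Contact on the cam top at z 0.1106 with about 4 to 5 N. I'll sweep clockwise gently.

```bash
python3 -m handwheel '[[0,0,0,0.0003,0,0,3],[0,0,0,0,0,0,3]]'
python3 -m handwheel '[[0,0,0,0,0,0,3],[0,0,0,0,0,0,3]]'
python3 -c "
from bench import ctrl
print(ctrl.get_state()['torque'])"
```

```text
time: 10.98
position: [0.5676, 0.049, 0.1106]
tool_rot: [0.056, 3.139, -0.0]
ft_force: [-0.5, -0.4, 2.2]
grip_width: 0.153
grip_force: 25.0
time: 11.22
position: [0.5676, 0.0491, 0.1106]
tool_rot: [0.22, 3.132, 0.0]
ft_force: [-0.3, -0.2, 1.9]
grip_width: 0.16
grip_force: 25.0
[ 0.16221577 -0.03561594  0.03559353]
```

```bash
python3 -m handwheel '[[0,0,0,0.0003,0,0,3],[0,0,0,0,0,0,3]]'
python3 -m handwheel '[[0,0,0,0.0003,0,0,3],[0,0,0,0,0,0,3]]'
python3 -m handwheel '[[0,0,0,0,0,0,3],[0,0,0,0,0,0,3]]'
```

```text
time: 11.48
position: [0.5678, 0.0492, 0.1105]
tool_rot: [0.384, 3.116, 0.001]
ft_force: [-0.4, -0.6, 2.7]
grip_width: 0.158
grip_force: 25.0
time: 11.72
position: [0.5679, 0.0494, 0.1104]
tool_rot: [0.546, 3.092, 0.001]
ft_force: [0.3, 0.1, 4.3]
grip_width: 0.156
grip_force: 25.0
time: 11.98
position: [0.5679, 0.0496, 0.1105]
tool_rot: [0.707, 3.059, 0.002]
ft_force: [-0.8, 0.4, 4.0]
grip_width: 0.159
grip_force: 25.0
```

```bash
python3 -m handwheel '[[0,0,0,0,0,0,3],[0,0,0,0,0,0,3]]'
python3 -m handwheel '[[0,0,0,0,0,0,3],[0,0,0,0,0,0,3]]'
python3 -m handwheel '[[0,0,0,0,0,0,3],[0,0,0,0,0,0,3]]'
python3 -c "
from bench import ctrl
print(ctrl.get_state()['torque'])"
```

```text
time: 12.22
position: [0.568, 0.0496, 0.1104]
tool_rot: [0.866, 3.018, 0.002]
ft_force: [-0.1, 0.3, 2.7]
grip_width: 0.155
grip_force: 25.0
time: 12.48
position: [0.568, 0.0494, 0.1104]
tool_rot: [1.023, 2.968, 0.002]
ft_force: [0.1, 0.7, 2.9]
grip_width: 0.156
grip_force: 25.0
time: 12.72
position: [0.568, 0.049, 0.1103]
tool_rot: [1.177, 2.91, 0.001]
ft_force: [1.2, -0.3, 2.0]
grip_width: 0.157
grip_force: 25.0
[-0.00095575 -0.14228548 -0.01188321]
```

```bash
python3 -m handwheel '[[0,0,0,0.0005,0,0,3],[0,0,0,0,0,0,3]]'
python3 -m handwheel '[[0,0,0,0,0,0,3],[0,0,0,0,0,0,3]]'
python3 -c "
from bench import ctrl
s=ctrl.get_state();print(s['torque'],s['joint_positions'])"
```

```text
time: 12.98
position: [0.5679, 0.0486, 0.1098]
tool_rot: [1.328, 2.844, 0.0]
ft_force: [0.8, -1.0, 2.7]
grip_width: 0.156
grip_force: 25.0
time: 13.22
position: [0.5679, 0.0485, 0.1098]
tool_rot: [1.475, 2.771, 0.0]
ft_force: [-0.5, 0.3, 4.2]
grip_width: 0.157
grip_force: 25.0
[-0.22143674 -0.09958602  0.0710345 ] [ 0.40211426  0.29151828 -0.61848816  1.77497702  0.1865802   1.13163001
  0.3166459 ]
```

No drop yet. The blade may be off-centre in the bore, so I'll ease off and feel for the bore walls.

```bash
f(){ grep -E 'time|pos|ft'; }
python3 -m handwheel '[[0,0,0,-0.0025,0,0,0],[0,0,0.0015,0,0,0,0],[0,0,0.0015,0,0,0,0]]'|f
python3 -m handwheel '[[0,0,-0.002,0,0,0,0],[0,0,-0.002,0,0,0,0],[0,0,-0.002,0,0,0,0]]'|f
python3 -m handwheel '[[0,0.0015,0.003,0,0,0,0],[0,0.0015,0,0,0,0,0]]'|f
python3 -m handwheel '[[0,-0.002,0,0,0,0,0],[0,-0.002,0,0,0,0,0],[0,-0.002,0,0,0,0,0]]'|f
```

```text
time: 13.6
position: [0.5688, 0.0503, 0.1108]
ft_force: [-1.2, -1.8, 0.2]
time: 13.98
position: [0.5645, 0.0472, 0.1111]
ft_force: [1.3, 0.8, -2.2]
time: 14.22
position: [0.5655, 0.0514, 0.1113]
ft_force: [0.9, -0.1, -0.6]
time: 14.6
position: [0.5684, 0.0463, 0.111]
ft_force: [-0.4, -0.2, -1.1]
```

Run:
```python
from bench import ctrl
from h import *
a=[]
for n in('wrist','scene'):
    i=ctrl.camera_info(n);im,d=ctrl.get_image(n)
    p=i["intrinsics"]@(i["R"]@np.array([.567,.0488,.085])+i["t"]);p=(p[:2]/p[2]).astype(int);print(n,p)
    r=60 if n=='wrist' else 40
    y0=min(max(p[1]-r,0),400-2*r)
    a.append(cv2.resize(im[y0:y0+2*r,p[0]-r:p[0]+r],(400,400),interpolation=2))
cv2.imwrite('pics/p4.png',np.hstack(a))
s=ctrl.get_state();print(s['position'],s['ft_force'],s['torque'])
```

```text
wrist [317 223]
scene [243 234]
[0.56853911 0.04625067 0.1110697 ] [-0.01352218 -0.74109254 -0.87205305] [ 0.12739608 -0.05135701 -0.03579051]
```

View pics/p4.png

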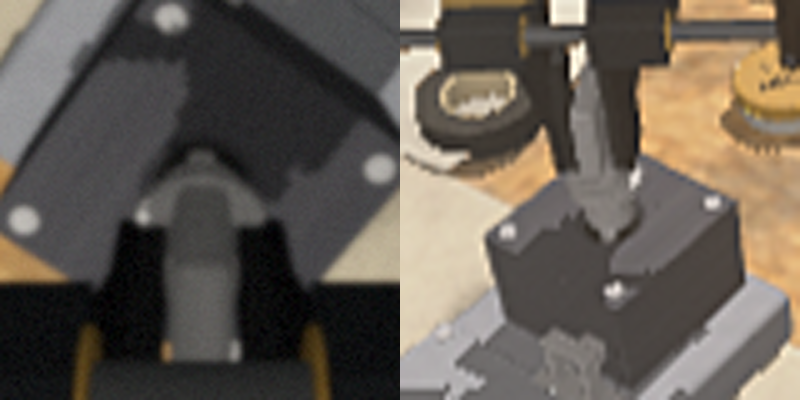

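The key is in the bore but leans slightly in the wing plane. I'll recentre it, grip firmer and sweep back.

```bash
f(){ grep -E 'time|pos|ft|rot'; }
python3 -m handwheel '[[0,0.0021,0,0,0,0,0],[0,0.0022,0,0,0,0,0],[0,-0.0016,0,0,0,0,0],[0,0,0,0.0007,0,0,0]]' 45|f
python3 -m handwheel '[[0,0,0,0.001,0,0,0]]'|f
python3 -m handwheel '[[0,0,0,0.0005,0,0,-3],[0,0,0,0,0,0,-3]]'|f
python3 -m handwheel '[[0,0,0,0,0,0,-3],[0,0,0,0,0,0,-3]]'|f
```

```text
time: 15.2
position: [0.5673, 0.0484, 0.1106]
tool_rot: [1.474, 2.774, -0.0]
ft_force: [-0.7, 0.2, 0.1]
time: 15.32
position: [0.5677, 0.0484, 0.1102]
tool_rot: [1.473, 2.773, 0.0]
ft_force: [-1.0, -0.4, 4.4]
time: 15.58
position: [0.5683, 0.0486, 0.1101]
tool_rot: [1.323, 2.846, 0.002]
ft_force: [0.3, 0.4, 3.1]
time: 15.82
position: [0.5683, 0.0487, 0.1101]
tool_rot: [1.172, 2.912, 0.002]
ft_force: [0.4, -0.1, 2.2]
```

```bash
f(){ grep -E 'time|pos|ft|rot'; }
python3 -m handwheel '[[0,0.0008,-0.0008,0.0005,0,0,0],[0,0,0,0,0,0,-2]]'|f
python3 -m handwheel '[[0,0,0,0,0,0,-2],[0,0,0,0,0,0,-2]]'|f
python3 -m handwheel '[[0,0,0,0,0,0,-2],[0,0,0,0,0,0,-2]]'|f
python3 -m handwheel '[[0,0,0,0,0,0,-2],[0,0,0,0,0,0,-2]]'|f
```

```text
time: 16.08
position: [0.5653, 0.0485, 0.1079]
tool_rot: [-1.123, -2.933, 0.001]
ft_force: [-0.0, 0.7, -2.8]
time: 16.32
position: [0.5654, 0.0485, 0.1079]
tool_rot: [-1.018, -2.971, 0.001]
ft_force: [0.7, -0.7, -1.9]
time: 16.58
position: [0.5657, 0.0486, 0.1083]
tool_rot: [-0.914, -3.005, 0.0]
ft_force: [0.5, 0.2, -1.5]
time: 16.82
position: [0.5659, 0.0488, 0.1084]
tool_rot: [0.808, 3.036, 0.0]
ft_force: [0.3, -0.2, -2.8]
```

It dropped, with z at 0.108 and the force gone. I'll press it fully in.

```bash
f(){ grep -E 'time|pos|ft|rot'; }
python3 -m handwheel '[[0,0,0,0.002,0,0,0]]'|f
python3 -m handwheel '[[0,0,0,0.002,0,0,0]]'|f
python3 -m handwheel '[[0,0,0,0.0015,0,0,0]]'|f
python3 -m handwheel '[[0,0,0,0.001,0,0,0]]'|f
```

```text
time: 16.95
position: [0.5662, 0.0487, 0.1067]
tool_rot: [0.811, 3.034, 0.0]
ft_force: [1.1, 0.2, 0.8]
time: 17.08
position: [0.5663, 0.0486, 0.1047]
tool_rot: [0.812, 3.034, 0.0]
ft_force: [-0.2, -0.1, 0.1]
time: 17.2
position: [0.5663, 0.0486, 0.1032]
tool_rot: [0.812, 3.034, 0.0]
ft_force: [0.7, 0.4, 2.0]
time: 17.32
position: [0.5664, 0.0487, 0.1026]
tool_rot: [0.811, 3.034, 0.0]
ft_force: [-2.3, 0.0, 6.6]
```

Fully seated at 0.1026. Turning clockwise 62° in total.

```bash
f(){ grep -E 'time|pos|ft|rot'; }
python3 -m handwheel '[[0,0,0,-0.0007,0,0,5],[0,0,0,0,0,0,5],[0,0,0,0,0,0,5],[0,0,0,0,0,0,5],[0,0,0,0,0,0,5]]'|f
python3 -m handwheel '[[0,0,0,0,0,0,5],[0,0,0,0,0,0,5],[0,0,0,0,0,0,5],[0,0,0,0,0,0,5]]'|f
python3 -m handwheel '[[0,0,0,0,0,0,5],[0,0,0,0,0,0,5],[0,0,0,0,0,0,5],[0,0,0,0,0,0,2],[0,0,0,0,0,0,0]]'|f
python3 -c "
from bench import ctrl
s=ctrl.get_state();print(s['torque'],s['joint_positions'])"
```

```text
time: 17.95
position: [0.5662, 0.0487, 0.1027]
tool_rot: [1.452, 2.785, 0.0]
ft_force: [0.7, 0.7, 0.7]
time: 18.45
position: [0.5663, 0.0487, 0.1028]
tool_rot: [1.914, 2.491, 0.001]
ft_force: [0.5, 0.4, 0.9]
time: 19.08
position: [0.5662, 0.0487, 0.1027]
tool_rot: [2.257, 2.184, 0.001]
ft_force: [0.5, -0.3, 0.2]
[ 0.07692302 -0.36129053  0.07982186] [ 0.32461287  0.28118816 -0.52621513  1.78706682  0.15614701  1.11393168
 -0.2864622 ]
```

```bash
python3 -m handwheel '[[0,0,0,0,0,0,2],[0,0,0,0,0,0,0]]'
python3 - <<'E'
from bench import ctrl
from h import *
print(ctrl.get_state()['torque'])
a=[]
for n,X,r in(('top',(.588,.10,.047),30),('scene',(.58,.08,.06),45)):
    i=ctrl.camera_info(n);im,d=ctrl.get_image(n)
    p=i["intrinsics"]@(i["R"]@np.array(X)+i["t"]);p=(p[:2]/p[2]).astype(int);print(n,p)
    a.append(cv2.resize(im[p[1]-r:p[1]+r,p[0]-r:p[0]+r],(400,400),interpolation=2))
cv2.imwrite('pics/p5.png',np.hstack(a))
E
```

```text
time: 19.32
position: [0.5661, 0.0486, 0.1027]
tool_rot: [2.296, 2.143, 0.001]
ft_force: [1.5, 1.3, 0.4]
grip_width: 0.146
grip_force: 45.0
[ 0.18415096 -0.47769507  0.11667897]
top [248 173]
scene [230 249]
```

View pics/p5.png

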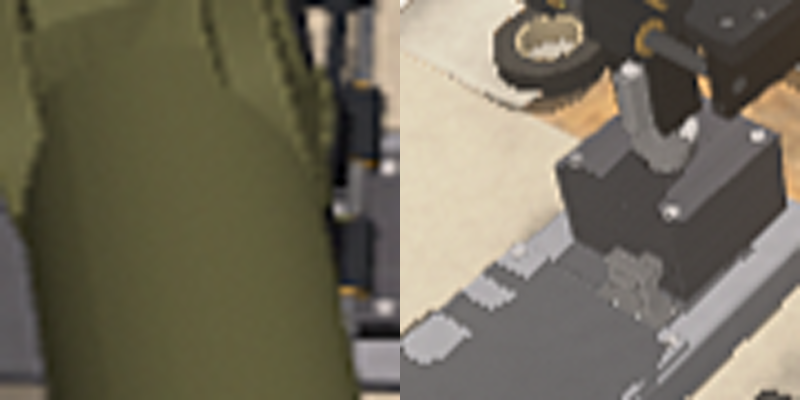

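The scene crop shows the key seated with its wing along the box, and the staple at (635,280). I'll release, rise and check.

```bash
python3 -m handwheel '[[0.04,0,0,0,0,0,0],[0.04,0,0,0,0,0,0],[0.04,0,0,0,0,0,0]]'
python3 -m handwheel '[[0.04,0,0,-0.01,0,0,0],[0.04,0,0,-0.02,0,0,0],[0.04,0,0,-0.025,0,0,0],[0.04,0,0,-0.03,0,0,0],[0.04,0,0,-0.02,0,0,0],[0.04,0,0,0,0,0,0],[0.04,0,0,0,0,0,0]]'
python3 - <<'E'
from bench import ctrl
from h import *
ctrl.get_state()
i=ctrl.camera_info('wrist');im,d=ctrl.get_image('wrist');np.savez('w5.npz',im=im,d=d,K=i["intrinsics"],R=i["R"],t=i["t"])
j=ctrl.camera_info('scene');s,_=ctrl.get_image('scene')
c=np.load('w5.npz');P=cloud(c)
m=(P[...,2]>.118)&(P[...,2]<.15)&(d>0)&(np.hypot(P[...,0]-.566,P[...,1]-.0486)<.035)
q=P[m]
if len(q):print(len(q),q.mean(0),cv2.minAreaRect(q[:,:2].astype(np.float32)*1000),np.percentile(q[:,2],97))
p=i["intrinsics"]@(i["R"]@np.array([.555,.09,.06])+i["t"]);p=(p[:2]/p[2]).astype(int);print(p)
a=cv2.resize(im[p[1]-50:p[1]+50,p[0]-50:p[0]+50],(400,400),interpolation=2)
b=cv2.resize(s[204:294,185:275],(400,400),interpolation=2)
cv2.imwrite('pics/p6.png',np.hstack([a,b]))
E
```

```text
time: 19.8
position: [0.5654, 0.0483, 0.1022]
tool_rot: [-2.296, -2.143, 0.002]
ft_force: [-0.2, 0.2, -0.7]
grip_width: 0.396
grip_force: 0.0
time: 20.68
position: [0.5656, 0.0485, 0.2075]
tool_rot: [-2.297, -2.144, 0.001]
ft_force: [-0.4, 0.7, -0.6]
grip_width: 0.46
grip_force: 0.0
499 [0.56666635 0.05162278 0.13527787] ((566.5376586914062, 49.45188522338867), (38.775856018066406, 9.985857009887695), 89.62834930419922) 0.13775447145323158
[304 148]
```

View pics/p6.png

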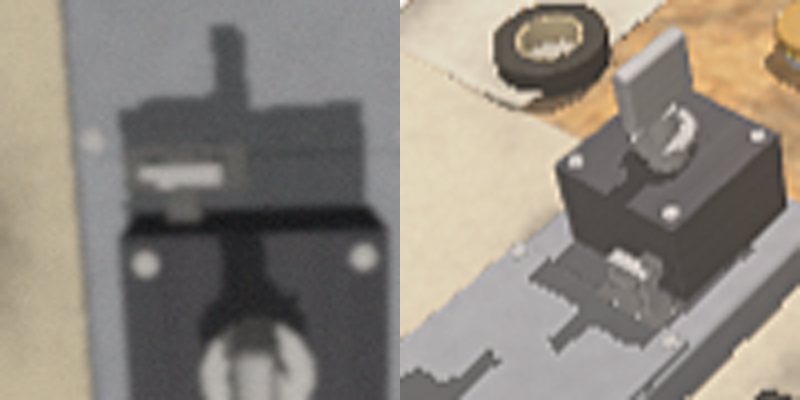

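Bolt seen at crop (185,205), entering the staple bar at (180,175). The key is down, with its top at 0.138, but the wing reads 89.6° against the box's 88.0°. I'll regrip and turn a little further.

```bash
python3 -m handwheel '[[0.04,0,0,0.025,0,0,-3.6],[0.04,0,0,0.03,0,0,0],[0.04,0,0,0.025,0,0,0],[0.04,0,0,0.015,0,0,0],[0.04,0,0,0.01,0,0,0],[0,0,0,0,0,0,0],[0,0,0,0,0,0,0],[0,0,0,0,0,0,0],[0,0,0,0,0,0,0],[0,0,0,0,0,0,0]]' 55
python3 -m handwheel '[[0,0,0,0,0,0,1.5],[0,0,0,0,0,0,1.5],[0,0,0,0,0,0,1.5],[0,0,0,0,0,0,0]]'
python3 -c "
from bench import ctrl
print(ctrl.get_state()['torque'])"
```

```text
time: 22.02
position: [0.5665, 0.0487, 0.1034]
tool_rot: [2.227, 2.214, 0.002]
ft_force: [-0.0, -0.1, 2.9]
grip_width: 0.131
grip_force: 55.0
time: 22.52
position: [0.5665, 0.0486, 0.1033]
tool_rot: [2.313, 2.124, 0.001]
ft_force: [0.8, -1.1, 5.5]
grip_width: 0.131
grip_force: 55.0
[ 0.00419955 -0.13469688  0.11129143]
```

```bash
python3 -m handwheel '[[0.04,0,0,0,0,0,0],[0.04,0,0,0,0,0,0],[0.04,0,0,0,0,0,0],[0.04,0,0,-0.01,0,0,0],[0.04,0,0,-0.02,0,0,0],[0.04,0,0,-0.025,0,0,0],[0.04,0,0,-0.03,0,0,0],[0.04,0,0,-0.02,0,0,0],[0.04,0,0,0,0,0,0],[0.04,0,0,0,0,0,0]]'
python3 - <<'E'
from bench import ctrl
from h import *
ctrl.get_state()
i=ctrl.camera_info('wrist');im,d=ctrl.get_image('wrist');np.savez('w6.npz',im=im,d=d,K=i["intrinsics"],R=i["R"],t=i["t"])
for f in('w5.npz','w6.npz'):
    c=np.load(f);P=cloud(c);d=c['d'];r=np.hypot(P[...,0]-.566,P[...,1]-.0486)
    for a,b,rr in((.118,.15,.035),(.07,.084,.06)):
        q=P[(P[...,2]>a)&(P[...,2]<b)&(d>0)&(r<rr)];print(f,cv2.minAreaRect(q[:,:2].astype(np.float32)*1000),np.percentile(q[:,2],97))
    # bolt column: max y of points at z~.052 near box x=-20
    k=(np.abs(P[...,0]-.547)<.004)&(P[...,1]>.08)&(P[...,1]<.125)&(d>0);q=P[k]
    for y in np.arange(.080,.125,.003):
        z=q[(q[:,1]>=y)&(q[:,1]<y+.003),2]
        if len(z):print(round(y,3),np.percentile(z,[10,50,90]).round(3),end=' ')
    print()
p=i["intrinsics"]@(i["R"]@np.array([.555,.09,.06])+i["t"]);p=(p[:2]/p[2]).astype(int)
o=np.load('w5.npz')['im']
cv2.imwrite('pics/p7.png',np.hstack([cv2.resize(x[p[1]-30:p[1]+30,p[0]-30:p[0]+30],(390,390),interpolation=2) for x in(o,im)]))
E
```

```text
time: 23.78
position: [0.5656, 0.0485, 0.2074]
tool_rot: [-2.313, -2.126, 0.001]
ft_force: [0.1, 0.2, 0.3]
grip_width: 0.462
grip_force: 0.0
w5.npz ((566.5376586914062, 49.45188522338867), (38.775856018066406, 9.985857009887695), 89.62834930419922) 0.13775447145323158
w5.npz ((566.28369140625, 48.11812973022461), (72.39859008789062, 72.09779357910156), 87.68480682373047) 0.07822142131667607
0.08 [0.287 0.292 0.297] 0.083 [0.07  0.292 0.299] 0.086 [0.281 0.291 0.299] 0.089 [0.05  0.051 0.051] 0.092 [0.05  0.055 0.059] 0.095 [0.058 0.059 0.059] 0.098 [0.058 0.059 0.06 ] 0.101 [0.048 0.051 0.056] 0.104 [0.032 0.032 0.044] 0.107 [0.031 0.032 0.033] 0.11 [0.031 0.032 0.032] 0.113 [0.031 0.032 0.033] 0.116 [0.031 0.031 0.032] 0.119 [0.031 0.032 0.033] 0.122 [0.031 0.032 0.033] 
w6.npz ((566.4114379882812, 49.24764633178711), (39.42669677734375, 9.951133728027344), 88.4616470336914) 0.1376317673117474
w6.npz ((566.385498046875, 47.96043395996094), (72.65568542480469, 72.15853118896484), 88.0029525756836) 0.07821415998248332
0.08 [0.288 0.293 0.298] 0.083 [0.071 0.292 0.3  ] 0.086 [0.282 0.292 0.299] 0.089 [0.05  0.051 0.051] 0.092 [0.051 0.058 0.059] 0.095 [0.058 0.059 0.06 ] 0.098 [0.058 0.059 0.06 ] 0.101 [0.05  0.051 0.059] 0.104 [0.031 0.033 0.046] 0.107 [0.031 0.032 0.033] 0.11 [0.031 0.032 0.032] 0.113 [0.03  0.032 0.032] 0.116 [0.03  0.031 0.032] 0.119 [0.031 0.032 0.033] 0.122 [0.031 0.032 0.033]
```

View pics/p7.png

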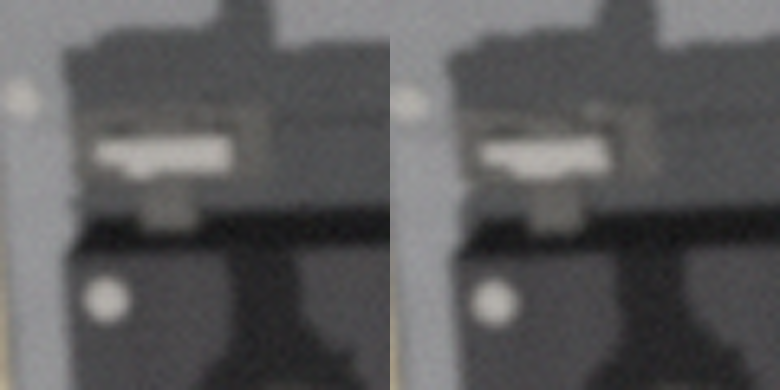

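The wing now lies along the box (88.5° against 88.0°). Depth shows the bolt's top (z 0.051) on both sides of the staple bar at crop (155,155), so it is through. Handing in.

```bash
python3 -c "
from bench import ctrl
print(ctrl.close_job())"
```

```text
the job is handed in; nothing more can be done
None
```

The box is locked and handed in at about 24 s: the key stands seated in the lock with its wing within about 0.5° of the box's length, the bolt reads through the staple in the depth image, and the robot is clear of everything.

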